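# Put three mixed-up reagent bottles back in their own stands

## Robot

A 6-joint arm with a two-finger parallel gripper is mounted at the origin on a cart in front of the work surface, level with it; the furniture and walls round the work are solid. World frame = base frame: x ahead of the robot, y to its left, z up, the work surface at z = 0. Lengths are in m, angles in rad, forces in N, time in s.
With the tool pointing down it reaches from about 0.375 to 0.975 m from the base axis. Payload 3.8 kg.
Tool frame: the origin (TCP) lies on the centre line of the jaws, within the pads' length; the fingertips stand 14 mm ahead of it and the grasp point (between the pads) lies 5 mm behind it; z points along the fingers, y is the line along which they close (so a half turn about z gives the same grasp; the last joint's range is limited). The gripper opens to 85 mm and grips with 20 to 120 N. Pads are 22 mm wide; open, the fingers measure 114 mm over their backs; the gripper's body (76 mm by 85 mm) begins 54 mm behind the grasp point. The pads swing forward as they close: fully open they stand 13 mm farther back than shut.
Start: joints at [-1.157, 0.264, 1.604, -0, 1.274, -0.037], TCP at [0.294, -0.608, 0.245] pointing down, gripper open.
Joint ranges: [-2.63, 2.63], [-0.94, 2.18], [0.31, 2.57], [-1.31, 4.45], [0, 2.66], [-2.55, 2.55]. Speed limits (rad/s): [2.57, 2.57, 3.14, 3.14, 3.14, 3.14].

## Interface

Orientations are given as a rotation vector (axis times angle).
In Python, from workcell import bot, eyes, spot_in gives the robot as it stands.
- The arm moves only by the tool carry_out, never from a script. Its argument "series" is text: rows parted by semicolons, each of 4 numbers parted by spaces: the shift along the world's x, y, z in m, then the turn about the world's z in degrees. In form: tx ty tz roll; .... A call has 1 to 20 rows; each row shifts and turns the commanded pose from where the row before left it; what a row does not reach is not made up. A row lasts 1/8 s, in which the tool goes at most 62.5 mm and 10.7 degrees, less where a joint would pass 70% of its speed; a pose out of reach is approached as far as the arm can. A call is refused whole if a number of a shift passes 0.0625 or a number of a turn 10.7, either way. A call with a gripper value outside its range is refused whole. "jaw" is the gripper command: -1 is shut, 1 is fully open, values between are in proportion, set as the call begins (left out, the last holds). The fingers move at their own pace and stop on an object; "grip_force" is the grip in N (left out, the last holds). Time passes only in rows, so rows that do not move let the fingers close. It gives the time, the measured TCP pose, the force, the opening and the grip force at its end, in the units of the state.
- bot.read_state(): the state, without advancing time (a new reading comes with each control period).
- eyes.read_camera(name): name is "side" or "top" or "wrist"; returns (picture, depth): 420x560x3 uint8, blue, green, red; 420x560 float32, m along the optical axis (not along the pixel's ray), 0 where there is no reading.
- eyes.get_calibration(name): a dict with "K" (3x3 intrinsics, pixels), "position" and "rotation" of the camera in the world; the wrist camera has in their place "T_tool_cam" (4x4, takes a point from camera to tool coordinates, whose origin is the TCP and whose axes are the flange's). Camera axes: x right, y down, z forward; pixel columns grow to the right and rows downward; lengths in m; the calibration is good to about 2 mm. A picture is of the moment at which its call begins: read the wrist's pose just before it. get_calibration takes no time and is no camera call.
- bot.finish_job(): hands the job in; it is judged then, once.
Trained networks look in the newest picture that a camera, given by its name, has taken for a name from the list of things; names that differ only in an ending like _2 or _b are one class to them, and where a whole thing is asked for, a point or a joint stands for the part that bears it (a point fixed in the world has none). Each returns a list of dicts, best first, with "score" (0 to 1); they miss things now and then, are a little off and sometimes report something else, mostly with a low value. They report only what shows in the picture. A call takes as long as a camera call. They do not tell look-alikes from the thing itself.
- spot_in(camera, target): "rect" ([centre column, centre row, width, height] in pixels, round what is visible of it).
The state is a dict: "time": time; "q": joint angles; "joint_vel": joint speeds; "joint_torque": joint torques, N m; "tool_pos": TCP position; "tcp_rot": TCP orientation; "wrist_force": force on the tool from outside, world axes, zero at the start; "torque": the same for the moment, N m; "width": opening from 0.0 (shut) to 1.0 (fully open); "grip_force": force on a finger pad.
Only numpy, scipy, OpenCV 4.12 (cv2) and the standard library are available. Lean on these libraries where they do the work, as an engineer would, in place of code of your own. Each camera call takes 0.05 s, during which the arm holds its last target. There are 200 camera calls.

## Task

The three reagent bottles on the bench were put back in the wrong stands. Put the tall brown bottle in the round stand, the white medium-sized bottle with the blue cap in the square stand and the slim dropper bottle in the oblong stand with the two end flanges, each upright and flat on the floor inside the rim; a stand holds one bottle, so let one wait on the empty dark mat meanwhile. Do not knock any of these bottles over, and leave the beaker, the small vial and the label roll standing where they are.

Things in the scene. Friction and masses are not known exactly. Their poses are not given: they have to be found in the camera images.
- tall_bottle_center (a point): tall brown bottle with a black screw cap: round, body 47 mm across up to about 55 mm height, 98 mm high in all, cap 25 mm across, about 0.11 kg; the largest of the three bottles to be moved. The point is on its axis half-way up (49 mm above its underside); z along its axis. At the start it stands in one of the stands. Grasp round the body.
- medium_bottle_center (a point): white bottle with a blue screw cap: round, body 43 mm across up to about 45 mm height, 78 mm high in all, cap 23 mm across, about 0.085 kg. The point is on its axis half-way up (39 mm above its underside); z along its axis. At the start it stands in one of the stands. Grasp round the body.
- slim_bottle_center (a point): slim white dropper bottle with a long yellow cap: round, body 28 mm across up to about 40 mm height, 70 mm high in all, cap 17 mm across, about 0.05 kg. The point is on its axis half-way up (35 mm above its underside); z along its axis. At the start it stands in one of the stands. Grasp round the body.
- round_stand: low grey bottle stand with a round outline, 74 mm across; fixed. Floor 5 mm thick, recess round, 64 mm inside, surrounded by a rim 5 mm thick whose top is 12 mm above the bench. Origin: centre of its underside, on the bench, under the middle of the recess; z up. Any one of the bottles fits in it, two do not.
- square_stand: low grey bottle stand with a plain square outline, 74 x 74 mm; fixed. Floor 5 mm thick, recess square, 64 x 64 mm inside, surrounded by a rim 5 mm thick whose top is 12 mm above the bench. Origin: centre of its underside, on the bench, under the middle of the recess; z up. Any one of the bottles fits in it, two do not.
- flanged_stand: low grey bottle stand, oblong, 130 x 74 mm: a square recess in the middle and at each end (along its x axis) a flat flange 28 mm long and 6 mm high with two small screw heads; fixed. Floor 5 mm thick, recess square, 64 x 64 mm inside, surrounded by a rim 5 mm thick whose top is 12 mm above the bench. Origin: centre of its underside, on the bench, under the middle of the recess; z up. Any one of the bottles fits in it, two do not.
- parking_mat: flat dark rubber mat, 90 x 90 x 3 mm, empty, fixed on the bench; a free spot where a bottle can wait. Origin: centre of its underside.
- beaker_center (a point): bystander: small clear glass beaker, 56 mm across, 69 mm high, loose on the bench; point on its axis half-way up. Not to be moved.
- vial_center (a point): bystander: small vial with a wide purple cap, 25 mm across, 46 mm high, loose on the bench; point on its axis half-way up. Not to be moved.
- label_roll_center (a point): bystander: roll of white labels lying flat, 68 mm across, 38 mm high, loose on the bench; point on its axis half-way up. Not to be moved.
Not all that is in view belongs to the job. Leave any green or orange look-alike of the part that bears tall_bottle_center alone.

How it is judged:
At the end, for the whole second after the job is handed in: The tall bottle is in the round stand, the medium one in the square stand, the slim one in the flanged stand: each axis within 28 mm of the middle of the recess (anywhere inside the rim), its underside on the recess floor (-4 to +3 mm), upright within 0.1 rad and at rest (under 0.02 m/s) (horizontal distance between tall_bottle_center and round_stand below 0.028 m and z of tall_bottle_center in the frame of round_stand between 0.05 and 0.057 m and angle between each of tall_bottle_center, medium_bottle_center, slim_bottle_center's own z axis and vertical below 0.1 rad and linear speed of each of tall_bottle, medium_bottle, slim_bottle below 0.02 m/s and horizontal distance between medium_bottle_center and square_stand below 0.028 m and z of medium_bottle_center in the frame of square_stand between 0.04 and 0.047 m and horizontal distance between slim_bottle_center and flanged_stand below 0.028 m and z of slim_bottle_center in the frame of flanged_stand between 0.036 and 0.043 m); the robot touches nothing.
It fails at once if one of the three bottles is tipped over (more than 0.9 rad) (angle between any of tall_bottle_center, medium_bottle_center, slim_bottle_center's own z axis and vertical above 0.9 rad).
It fails at once if the beaker is moved more than 30 mm or knocked over (distance of beaker_center from where it was at the start of the episode above 0.03 m or angle between beaker_center's own z axis and vertical above 0.6 rad).
It fails at once if the vial is moved more than 30 mm or knocked over (distance of vial_center from where it was at the start of the episode above 0.03 m or angle between vial_center's own z axis and vertical above 0.6 rad).
It fails at once if the label roll is moved more than 30 mm or knocked over (distance of label_roll_center from where it was at the start of the episode above 0.03 m or angle between label_roll_center's own z axis and vertical above 0.6 rad).
It also fails if it takes over 90 s, if anything falls off the work surface, if the arm or the gripper's body presses on something with over 40 N, if the wrist force passes 120 N, or if a joint passes its speed limit or range.

## Working session

There is one attempt and no reset: what is moved stays moved. The work goes in short steps, Python scripts to look and compute and a tool call to move; the robot and the scene stay as the last step left them, time stands still between calls to the robot, and variables do not carry over. Pictures are saved under pics/ and viewed, at most 14 in all, crops included, and the job is handed in when it is done.

Besides the shell and the picture viewer there is one more tool, called as name(argument=value, ...) on one line, values as JSON. carry_out: Moves the arm, as the interface text tells. Its arguments: {"type":"object","properties":{"series":{"type":"string"},"jaw":{"type":"number"},"grip_force":{"type":"number"}},"required":["series"]}

```bash
mkdir -p pics; cat > h.py <<'E'
import numpy as np, cv2
from workcell import bot, eyes, spot_in
def cam(n):
    im,d=eyes.read_camera(n); c=eyes.get_calibration(n); return im,d,c
def world(c,d,u,v):
    K=c["K"]; z=d
    p=np.stack([(u-K[0][2])/K[0][0]*z,(v-K[1][2])/K[1][1]*z,z],-1)
    return p@np.array(c["rotation"]).T+np.array(c["position"])
E
python3 - <<'E'
from h import *
s=bot.read_state(); print(s)
for n in("top","side"):
    im,d,c=cam(n); cv2.imwrite(f"pics/{n}0.png",im); np.savez(f"{n}0.npz",im=im,d=d); print(n,c)
    for t in "tall_bottle_center medium_bottle_center slim_bottle_center round_stand square_stand flanged_stand parking_mat beaker_center vial_center label_roll_center".split():
        for r in spot_in(n,t)[:3]:
            x,y,w,h=r["rect"]; 
            z=d[int(y),int(x)]
            print(t,round(r["score"],2),np.round(r["rect"]),np.round(world(c,z,x,y),3))
E
```

```text
{'time': 0.0, 'q': array([-1.15691214e+00,  2.64778788e-01,  1.60540633e+00, -3.99409302e-05,
        1.27369112e+00, -3.69077266e-02]), 'joint_vel': array([-4.07128480e-05, -1.41647382e-03, -1.05696054e-03,  1.03713163e-03,
        1.43512940e-03,  1.89758755e-03]), 'joint_torque': array([-6.25721077e-04, -5.15110660e+01, -3.67324018e+01, -1.57577065e-04,
        1.27899661e-02, -4.28550464e-06]), 'tool_pos': array([ 0.29377795, -0.60692395,  0.24392726]), 'tcp_rot': array([-3.05994460e+00, -7.01640041e-01,  7.30509479e-04]), 'wrist_force': array([-0.08396516, -0.3725403 ,  0.54342407]), 'torque': array([0.0075964 , 0.00813987, 0.0196678 ]), 'grip_force': 0.0, 'width': 0.9998103934086893}
top {'K': array([[488.55739608,   0.        , 283.46108692],
       [  0.        , 488.55739608, 219.82374077],
       [  0.        ,   0.        ,   1.        ]]), 'position': array([ 0.36932623, -0.06589439,  1.40357276]), 'rotation': array([-2.1032714 ,  2.1207072 , -0.17168935])}
tall_bottle_center 0.87 [379. 162.  26.  22.] [-0.777 -1.212  0.258]
tall_bottle_center 0.58 [321. 221.  15.  23.] [
[... 1357 characters left out ...]
]
slim_bottle_center 0.61 [292. 321.  17.  30.] [-0.345  0.175 -0.013]
round_stand 0.95 [292. 334.  36.  27.] [-0.287  0.233  0.045]
round_stand 0.21 [342. 243.  22.  34.] [-1.064 -0.544 -0.732]
square_stand 0.54 [279. 217.  34.  14.] [-1.392 -0.872 -1.06 ]
flanged_stand 0.7 [341. 255.  53.  35.] [-1.015 -0.495 -0.683]
parking_mat 0.62 [257. 292.  46.  36.] [-0.597 -0.076 -0.264]
parking_mat 0.41 [280. 202.  12.  35.] [-1.471 -0.95  -1.139]
beaker_center 0.57 [279. 234.  22.  35.] [-1.085 -0.565 -0.753]
vial_center 0.54 [319. 290.  11.  30.] [-0.632 -0.112 -0.3  ]
vial_center 0.27 [344. 242.  21.  33.] [-1.076 -0.556 -0.744]
label_roll_center 0.69 [336. 218.  28.  25.] [-1.404 -0.883 -1.072]
```

```bash
sed -i 's/np.array(c\["rotation"\]).T/cv2.Rodrigues(np.array(c["rotation"]))[0].T/' h.py
python3 - <<'E'
from h import *
for n,(a,b,e,f) in {"top":(140,130,460,340),"side":(180,120,420,370)}.items():
    im=np.load(f"{n}0.npz")["im"][b:f,a:e]
    cv2.imwrite(f"pics/{n}c.png",cv2.resize(im,None,fx=2.4,fy=2.4,interpolation=cv2.INTER_CUBIC))
Z=np.load("top0.npz"); c=eyes.get_calibration("top"); d=Z["d"]
for n,u,v in [("tall?",321,221),("sq",323,222),("round",182,271),("flang",284,290),("mat",220,237),("beaker",280,233),("roll",334,276),("g",379,162),("g2",413,193)]:
    print(n,np.round(world(c,d[v,u],u,v),3))
E
```

```text
tall? [ 0.617 -0.137  0.07 ]
sq [ 0.614 -0.142  0.076]
round [0.484 0.251 0.047]
flang [ 0.428 -0.034  0.086]
mat [0.585 0.153 0.005]
beaker [ 0.593 -0.022  0.023]
roll [ 0.471 -0.175 -0.002]
g [ 0.786 -0.305  0.069]
g2 [ 0.694 -0.395  0.072]
```

View pics/topc.png

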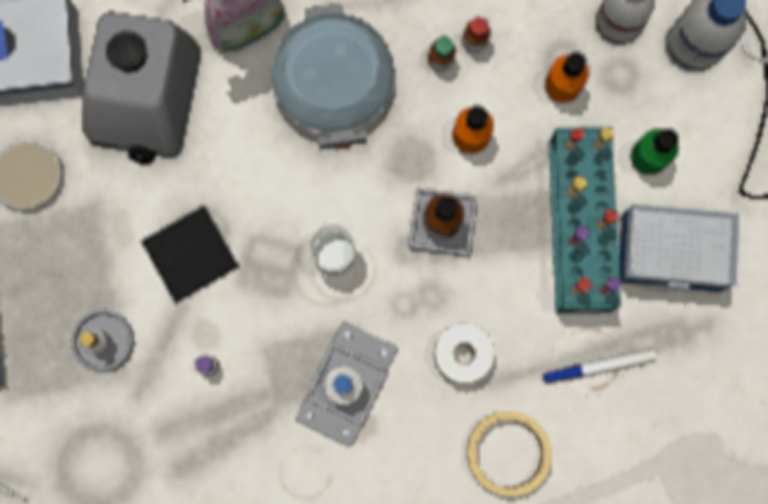

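View pics/sidec.png

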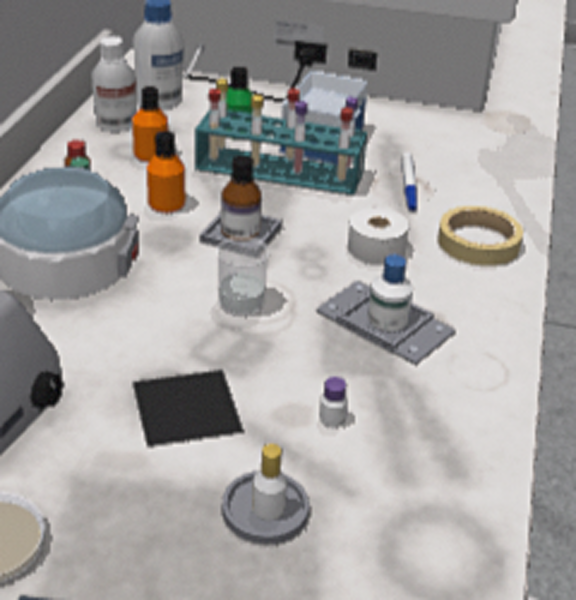

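```bash
cat >> h.py <<'E'
def plane(c,u,v,z):
    R=cv2.Rodrigues(np.array(c["rotation"]))[0]; o=np.array(c["position"])
    r=np.stack([(u-c["K"][0][2])/c["K"][0][0],(v-c["K"][1][2])/c["K"][1][1],np.ones_like(u)],-1)@R.T
    return o+r*((z-o[2])/r[...,2])[...,None]
E
python3 - <<'E'
from h import *
s=bot.read_state(); R=cv2.Rodrigues(s["tcp_rot"])[0]; print("toolR",np.round(R,2).tolist())
hsvr={"brown/black":None}
C={}
for n in("top","side"):
    Z=np.load(f"{n}0.npz"); c=eyes.get_calibration(n); im,d=Z["im"],Z["d"]
    v,u=np.mgrid[0:420,0:560].astype(float)
    P=world(c,d,u,v); C[n]=P; hsv=cv2.cvtColor(im,cv2.COLOR_BGR2HSV)
    for nm,(x,y),h in [("tall",(.605,-.13),.103),("med",(.43,-.04),.083),("slim",(.485,.25),.075),("beaker",(.59,-.02),.069),("vial",(.46,.15),.046),("roll",(.47,-.175),.038)]:
        r=.06
        m=(d>0)&(np.hypot(P[...,0]-x,P[...,1]-y)<r)&(P[...,2]>.02)
        q=P[m]
        m2=m&(P[...,2]>h-.02); t=P[m2]
        print(n,nm,m.sum(),np.round([q.min(0),q.max(0)],3).tolist(),"cap",len(t),np.round(np.median(t,0),3) if len(t) else "")
    S=hsv[...,1]; 
    H=hsv[...,0].astype(int)
    for nm,lo,hi,h,xy in [("medcap",95,125,.083,(.43,-.04)),("slimcap",15,35,.075,(.485,.25)),("vialcap",125,165,.046,(.46,.15))]:
        g=plane(c,u,v,h-.008 if n=="side" else h)
        m=(H>=lo)&(H<=hi)&(S>90)&(np.hypot(g[...,0]-xy[0],g[...,1]-xy[1])<.06)
        if m.any(): print(n,nm,m.sum(),np.round(g[m].mean(0),4))
    g=plane(c,u,v,.003); m=(hsv[...,2]<50)&(np.hypot(g[...,0]-.585,g[...,1]-.153)<.09)
    print(n,"mat",m.sum(),np.round(g[m].mean(0),4))
E
```

```text
toolR [[0.9, 0.44, 0.0], [0.44, -0.9, -0.0], [0.0, 0.0, -1.0]]
top tall 255 [[0.603, -0.172, 0.022], [0.651, -0.125, 0.109]] cap 73 [ 0.625 -0.147  0.103]
top med 201 [[0.406, -0.05, 0.021], [0.452, -0.007, 0.087]] cap 56 [ 0.431 -0.03   0.083]
top slim 101 [[0.471, 0.246, 0.022], [0.497, 0.272, 0.078]] cap 34 [0.483 0.26  0.074]
top beaker 330 [[0.562, -0.046, 0.02], [0.616, 0.01, 0.075]] cap 100 [ 0.599 -0.016  0.068]
top vial 67 [[0.443, 0.12, 0.021], [0.468, 0.141, 0.053]] cap 58 [0.455 0.13  0.045]
top roll 430 [[0.434, -0.203, 0.02], [0.499, -0.136, 0.048]] cap 430 [ 0.465 -0.169  0.038]
top medcap 38 [ 0.4286 -0.0294  0.083 ]
top slimcap 26 [0.4819 0.26   0.075 ]
top vialcap 16 [0.4542 0.1309 0.046 ]
top mat 791 [0.5902 0.1571 0.003 ]
side tall 419 [[0.601, -0.16, 0.02], [0.648, -0.122, 0.105]] cap 81 [ 0.624 -0.143  0.098]
side med 377 [[0.408, -0.045, 0.02], [0.45, -0.006, 0.086]] cap 93 [ 0.428 -0.024  0.079]
side slim 291 [[0.469, 0.253, 0.02], [0.497, 0.277, 0.077]] cap 93 [0.482 0.267 0.071]
side beaker 516 [[0.559, -0.048, 0.02], [0.614, 0.011, 0.072]] cap 281 [ 0.588 -0.023  0.06 ]
side vial 142 [[0.442, 0.122, 0.02], [0.467, 0.145, 0.047]] cap 115 [0.454 0.138 0.041]
side roll 373 [[0.431, -0.203, 0.02], [0.498, -0.133, 0.041]] cap 373 [ 0.463 -0.157  0.037]
side medcap 84 [ 0.4285 -0.028   0.075 ]
side slimcap 89 [0.4821 0.2642 0.067 ]
side vialcap 55 [0.4554 0.1298 0.038 ]
side mat 958 [0.59   0.1582 0.003 ]
```

```bash
python3 - <<'E'
from h import *
for n in("top","side"):
    Z=np.load(f"{n}0.npz"); c=eyes.get_calibration(n); im=Z["im"]; hsv=cv2.cvtColor(im,cv2.COLOR_BGR2HSV)
    v,u=np.mgrid[0:420,0:560].astype(float)
    for nm,xy,r,h in [("square",(.62,-.145),.06,.010),("flanged",(.43,-.03),.08,.006),("round",(.483,.257),.048,.010)]:
        g=plane(c,u,v,h); m=(hsv[...,2]<165)&(np.hypot(g[...,0]-xy[0],g[...,1]-xy[1])<r)
        m=m.astype(np.uint8); nl,L,st,_=cv2.connectedComponentsWithStats(m); k=1+st[1:,4].argmax()
        q=g[L==k][:,:2].astype(np.float32)*1000
        b=cv2.minAreaRect(q); print(n,nm,len(q),np.round(np.array(b[0]+b[1]+(b[2],)),1))
E
```

```text
top square 719 [ 622.6 -149.9   80.9   79.6   81.2]
top flanged 1140 [434.6 -28.4  89.8 129.6  63. ]
top round 588 [484.9 258.6  79.7  74.6  61.1]
side square 518 [ 621.7 -151.5  106.6   84.2   81.6]
side flanged 1034 [428.1 -36.8 103.5 132.9  63.1]
side round 919 [485.6 262.2  79.9  82.1  51.3]
```

carry_out(series="0.011 0.048 0 0;0.011 0.048 0 0;0.011 0.048 0 0;0.011 0.048 0 0;0.011 0.048 0 0;0.011 0.048 0 0;0.011 0.048 0 0;0.011 0.048 0 0;0.011 0.048 0 0;0.011 0.048 0 0;0.011 0.048 0 0;0.014 0.051 0 0;0 0 0 0;0 0 0 0", jaw=1)

```text
time: 2.85
tool_pos: [0.429, -0.0287, 0.2454]
tcp_rot: [3.061, 0.704, -0.0]
wrist_force: [-0.5, -0.2, 1.1]
width: 0.998
grip_force: 0.0
```

```bash
cat >> h.py <<'E'
def wrist():
    s=bot.read_state(); im,d=eyes.read_camera("wrist"); c=eyes.get_calibration("wrist")
    T=np.eye(4);T[:3,:3]=cv2.Rodrigues(s["tcp_rot"])[0];T[:3,3]=s["tool_pos"];T=T@np.array(c["T_tool_cam"])
    return s,im,d,{"K":c["K"],"position":T[:3,3],"rotation":cv2.Rodrigues(T[:3,:3])[0].ravel()}
E
python3 - <<'E'
from h import *
s,im,d,c=wrist(); cv2.imwrite("pics/w1.png",im); print(s["tool_pos"],s["tcp_rot"],c["position"])
v,u=np.mgrid[0:420,0:560].astype(float); P=world(c,d,u,v)
m=(d>0)&(np.hypot(P[...,0]-.429,P[...,1]+.029)<.045)
for a,b in [(.02,.045),(.06,.08),(.08,.09)]:
    q=P[m&(P[...,2]>a)&(P[...,2]<b)]; print(len(q),np.round([q.min(0),q.max(0),np.median(q,0)],3).tolist() if len(q) else "")
E
```

```text
[ 0.42898849 -0.0287213   0.24536276] [ 3.06106448e+00  7.03807847e-01 -2.38662397e-04] [0.50285431 0.00687544 0.37442857]
168 [[0.424, -0.046, 0.02], [0.451, -0.009, 0.045], [0.448, -0.022, 0.033]]
128 [[0.425, -0.042, 0.06], [0.44, -0.018, 0.08], [0.438, -0.026, 0.07]]
494 [[0.418, -0.041, 0.08], [0.439, -0.019, 0.086], [0.429, -0.03, 0.083]]
```

View pics/w1.png

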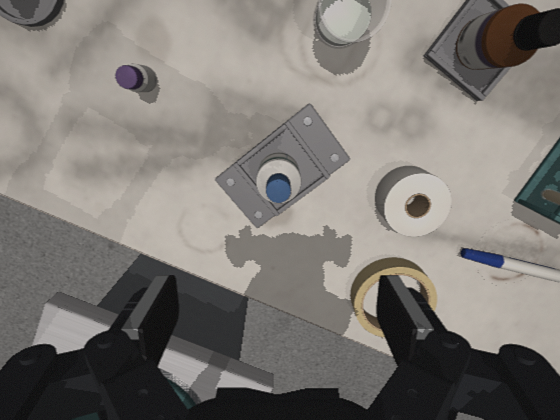

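The wrist view shows the blue cap at (278,188) in the flanged stand, with the beaker at (342,25), the vial at (130,77) and the roll at (412,200) well clear. The bottle axis is at about (0.429, -0.030).

carry_out(series="0 -0.001 -0.05 0;0 0 -0.05 0;0 0 -0.05 0;0 0 -0.03 0;0 0 -0.02 0;0 0 -0.011 0;0 0 0 0;0 0 0 0")

```text
time: 3.9
tool_pos: [0.43, -0.0301, 0.0352]
tcp_rot: [3.062, 0.701, 0.003]
wrist_force: [0.5, 0.2, 0.5]
width: 1.0
grip_force: 0.0
```

carry_out(series="0 0 0 0;0 0 0 0;0 0 0 0;0 0 0 0;0 0 0 0;0 0 0 0;0 0 0 0;0 0 0 0", jaw=-1, grip_force=30)

```text
time: 4.9
tool_pos: [0.4296, -0.0296, 0.035]
tcp_rot: [3.062, 0.702, 0.001]
wrist_force: [-2.1, -0.5, 6.9]
width: 0.49
grip_force: 30.5
```

carry_out(series="0 0 0.01 0;0 0 0.03 0;0 0 0.04 0;0 0 0.04 0;0.016 0.019 0 0;0.032 0.037 0 0;0.032 0.037 0 0;0.032 0.037 0 0;0.032 0.037 0 0;0.017 0.02 0 0;0 0 0 0;0 0 -0.04 0;0 0 -0.04 0;0 0 -0.02 0;0 0 -0.01 0;0 0 -0.007 0;0 0 -0.005 0;0 0 0 0;0 0 0 0")

```text
time: 7.28
tool_pos: [0.5908, 0.1576, 0.0331]
tcp_rot: [3.062, 0.702, 0.002]
wrist_force: [-0.1, 0.8, 0.2]
width: 0.49
grip_force: 30.8
```

carry_out(series="0 0 0 0;0 0 0 0;0 0 0 0;0 0 0 0;0 0 0 0;0 0 0.02 0;0 0 0.04 0;0 0 0.05 0;0 0 0.05 0;0 0 0.05 0;-0.027 0.025 0 0;-0.027 0.025 0 0;-0.027 0.025 0 0;-0.027 0.028 0 0;0 0 0 0;0 0 0 0", jaw=1)

```text
time: 9.28
tool_pos: [0.4825, 0.2604, 0.2435]
tcp_rot: [3.062, 0.703, 0.003]
wrist_force: [1.0, 0.4, -0.3]
width: 1.001
grip_force: 0.0
```

```bash
cat >> h.py <<'E'
def look(n,pts):
    s,im,d,c=wrist(); cv2.imwrite(f"pics/{n}.png",im); np.savez(n+".npz",im=im,d=d,pos=c["position"],rot=c["rotation"],K=c["K"]); print(s["tool_pos"])
    v,u=np.mgrid[0:420,0:560].astype(float); P=world(c,d,u,v)
    for x,y,h in pts:
        m=(d>0)&(np.hypot(P[...,0]-x,P[...,1]-y)<.03)&(abs(P[...,2]-h)<.005); q=P[m]
        print(len(q),np.round([q.min(0),q.max(0),np.median(q,0)],3).tolist() if len(q) else "")
E
python3 - <<'E'
from h import *
look("w2",[(.482,.26,.075),(.59,.157,.081)])
im,d,c=cam("top"); cv2.imwrite("pics/t2.png",cv2.resize(im[130:340,140:400],None,fx=3,fy=3,interpolation=cv2.INTER_CUBIC))
E
```

```text
[0.48253398 0.26040878 0.24348983]
263 [[0.474, 0.254, 0.07], [0.49, 0.269, 0.077], [0.483, 0.262, 0.075]]
625 [[0.578, 0.146, 0.076], [0.6, 0.168, 0.084], [0.589, 0.158, 0.081]]
```

View pics/w2.png

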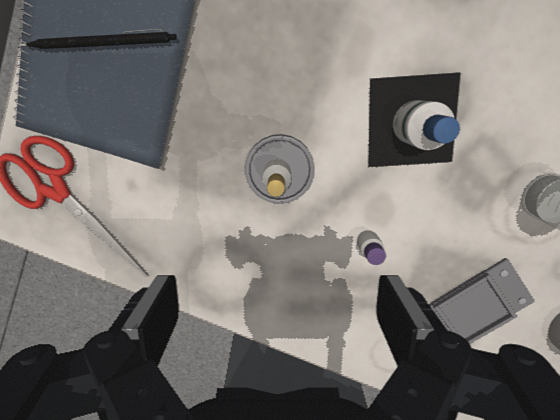

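View pics/t2.png

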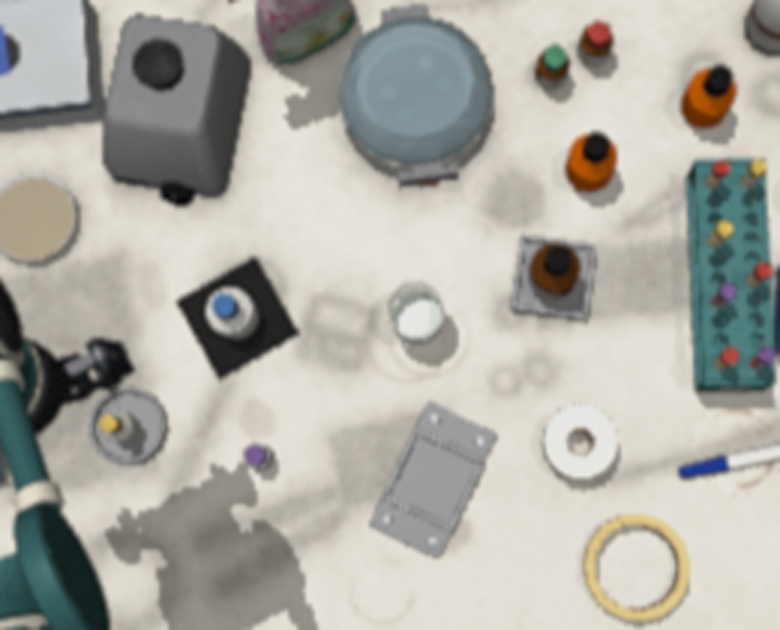

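Medium is upright on the mat. In the wrist view the round stand is centred at (280,169), with slim's cap at (276,186). In the top crop the flanged stand is centred at (434,480) and the square stand at (554,279).

```bash
python3 - <<'E'
from h import *
c=eyes.get_calibration("top")
for n,x,y,h in [("flanged",434,479.5,.006),("square",553.8,278.8,.010),("round",130,427,.010)]:
    print(n,np.round(plane(c,np.array(140+x/3-.33),np.array(130+y/3-.33),h),4))
Z=np.load("w2.npz"); c={"K":Z["K"],"position":Z["pos"],"rotation":Z["rot"]}
print("round w",np.round(plane(c,np.array(280.),np.array(169.),.012),4))
Z=np.load("w1.npz") if False else None
E
```

```text
flanged [ 0.4329 -0.033   0.006 ]
square [ 0.6238 -0.1499  0.01  ]
round [0.4844 0.2566 0.01  ]
round w [0.487  0.2588 0.012 ]
```

carry_out(series="0 0.001 -0.05 0;0 0 -0.05 0;0 0 -0.05 0;0 0 -0.03 0;0 0 -0.02 0;0 0 -0.011 0;0 0 0 0;0 0 0 0")

```text
time: 10.38
tool_pos: [0.4831, 0.2616, 0.0323]
tcp_rot: [-3.062, -0.701, -0.003]
wrist_force: [-0.6, -0.1, 1.3]
width: 0.999
grip_force: 0.0
```

carry_out(series="0 0 0 0;0 0 0 0;0 0 0 0;0 0 0 0;0 0 0 0;0 0 0 0;0 0 0 0;0 0 0 0;0 0 0 0", jaw=-1, grip_force=25)

```text
time: 11.5
tool_pos: [0.4823, 0.2616, 0.0317]
tcp_rot: [-3.062, -0.702, -0.001]
wrist_force: [-1.2, -0.5, 6.6]
width: 0.316
grip_force: 24.9
```

carry_out(series="0 0 0.01 0;0 0 0.03 0;0 0 0.03 0;0 0 0.04 0;-0.007 -0.022 0 0;-0.007 -0.05 0 0;-0.007 -0.05 0 0;-0.007 -0.05 0 0;-0.007 -0.05 0 0;-0.007 -0.05 0 0;-0.007 -0.021 0 0;0 0 0 0;0 0 -0.04 0;0 0 -0.03 0;0 0 -0.02 0;0 0 -0.01 0;0 0 -0.006 0;0 0 -0.004 0;0 0 0 0;0 0 0 0")

```text
time: 14.0
tool_pos: [0.4337, -0.0316, 0.0318]
tcp_rot: [3.062, 0.702, 0.002]
wrist_force: [-0.3, 0.2, 0.4]
width: 0.314
grip_force: 24.9
```

carry_out(series="0 0 0 0;0 0 0 0;0 0 0 0;0 0 0 0;0 0 0 0;0 0 0 0;0 0 0.02 0;0 0 0.04 0;0 0 0.05 0;0 0 0.05 0;0 0 0.05 0;0.031 -0.019 0 0;0.04 -0.024 0 0;0.04 -0.024 0 0;0.04 -0.024 0 0;0.041 -0.025 0 0;0 0 0 0;0 0 0 0", jaw=1)

```text
time: 16.25
tool_pos: [0.6244, -0.1473, 0.2405]
tcp_rot: [-3.061, -0.702, 0.003]
wrist_force: [0.3, 0.6, 0.4]
width: 0.995
grip_force: 0.0
```

```bash
python3 - <<'E'
from h import *
look("w3",[(.625,-.147,.103),(.434,-.031,.075)])
im,d,c=cam("side"); cv2.imwrite("pics/s3.png",cv2.resize(im[130:370,190:390],None,fx=2.4,fy=2.4,interpolation=cv2.INTER_CUBIC))
E
```

```text
[ 0.6243841  -0.14728786  0.24051307]
700 [[0.614, -0.162, 0.098], [0.638, -0.138, 0.106], [0.626, -0.15, 0.104]]
232 [[0.425, -0.039, 0.07], [0.442, -0.024, 0.077], [0.436, -0.032, 0.075]]
```

View pics/s3.png

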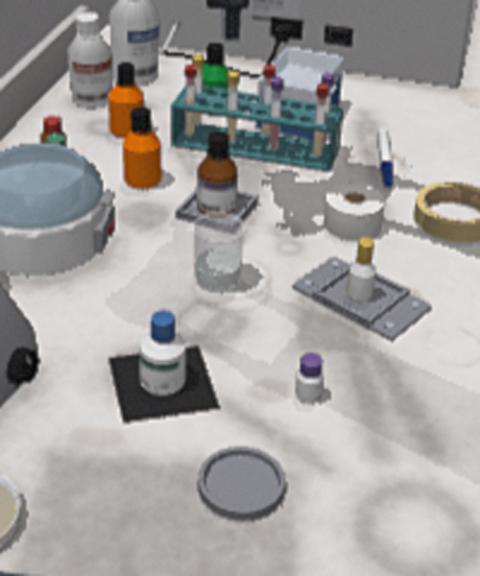

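View pics/w3.png

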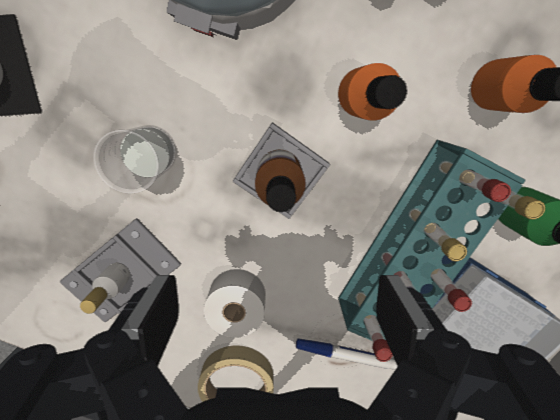

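Slim stands upright inside the flanged stand, seen at (362,270) in the side crop. The tall cap is at (280,193) in the wrist view, giving an axis of (0.626, -0.149).

carry_out(series="0.001 -0.001 -0.05 0;0 0 -0.05 0;0 0 -0.04 0;0 0 -0.03 0;0 0 -0.015 0;0 0 -0.007 0;0 0 0 0;0 0 0 0")

```text
time: 17.35
tool_pos: [0.6272, -0.1489, 0.0509]
tcp_rot: [3.061, 0.702, 0.004]
wrist_force: [-0.1, -0.6, 0.7]
width: 1.002
grip_force: 0.0
```

carry_out(series="0 0 0 0;0 0 0 0;0 0 0 0;0 0 0 0;0 0 0 0;0 0 0 0;0 0 0 0;0 0 0 0", jaw=-1, grip_force=35)

```text
time: 18.35
tool_pos: [0.6267, -0.1487, 0.05]
tcp_rot: [3.062, 0.702, 0.002]
wrist_force: [-0.3, 0.4, 6.1]
width: 0.532
grip_force: 36.4
```

carry_out(series="0 0 0.01 0;0 0 0.03 0;0 0 0.045 0;0 0 0.045 0;-0.007 0.02 0 0;-0.0175 0.05 0 0;-0.0175 0.05 0 0;-0.0175 0.05 0 0;-0.0175 0.05 0 0;-0.0175 0.05 0 0;-0.0175 0.05 0 0;-0.0175 0.05 0 0;-0.0125 0.037 0 0;0 0 0 0;0 0 0 0")

```text
time: 20.23
tool_pos: [0.483, 0.2579, 0.1781]
tcp_rot: [3.061, 0.703, -0.003]
wrist_force: [0.1, 0.5, -0.5]
width: 0.529
grip_force: 36.2
```

carry_out(series="0 0 -0.045 0;0 0 -0.04 0;0 0 -0.02 0;0 0 -0.012 0;0 0 -0.008 0;0 0 -0.004 0;0 0 0 0;0 0 0 0")

```text
time: 21.22
tool_pos: [0.4847, 0.2588, 0.0511]
tcp_rot: [-3.062, -0.702, -0.002]
wrist_force: [-0.5, 0.9, -0.5]
width: 0.53
grip_force: 36.2
```

carry_out(series="0 0 -0.001 0;0 0 0 0;0 0 0 0")

```text
time: 21.6
tool_pos: [0.4847, 0.2588, 0.05]
tcp_rot: [-3.062, -0.702, -0.002]
wrist_force: [-1.1, -0.1, 5.0]
width: 0.534
grip_force: 36.6
```

carry_out(series="0 0 0 0;0 0 0 0;0 0 0 0;0 0 0 0;0 0 0 0;0 0 0 0;0 0 0.02 0;0 0 0.04 0;0 0 0.05 0;0 0 0.05 0;0 0 0.03 0;0.025 -0.025 0 0;0.027 -0.026 0 0;0.027 -0.026 0 0;0.025 -0.024 0 0;0 0 0 0;0 0 0 0", jaw=1)

```text
time: 23.72
tool_pos: [0.5876, 0.1576, 0.239]
tcp_rot: [-3.062, -0.701, 0.001]
wrist_force: [-0.4, -0.2, 0.0]
width: 1.004
grip_force: 0.0
```

```bash
python3 - <<'E'
from h import *
look("w4",[(.589,.158,.081),(.485,.259,.103)])
im,d,c=cam("top"); cv2.imwrite("pics/t4.png",cv2.resize(im[130:340,140:400],None,fx=3,fy=3,interpolation=cv2.INTER_CUBIC))
E
```

```text
[0.58762861 0.15756038 0.23897835]
526 [[0.579, 0.146, 0.076], [0.601, 0.168, 0.084], [0.59, 0.158, 0.081]]
660 [[0.472, 0.245, 0.098], [0.496, 0.269, 0.105], [0.486, 0.256, 0.103]]
```

View pics/t4.png

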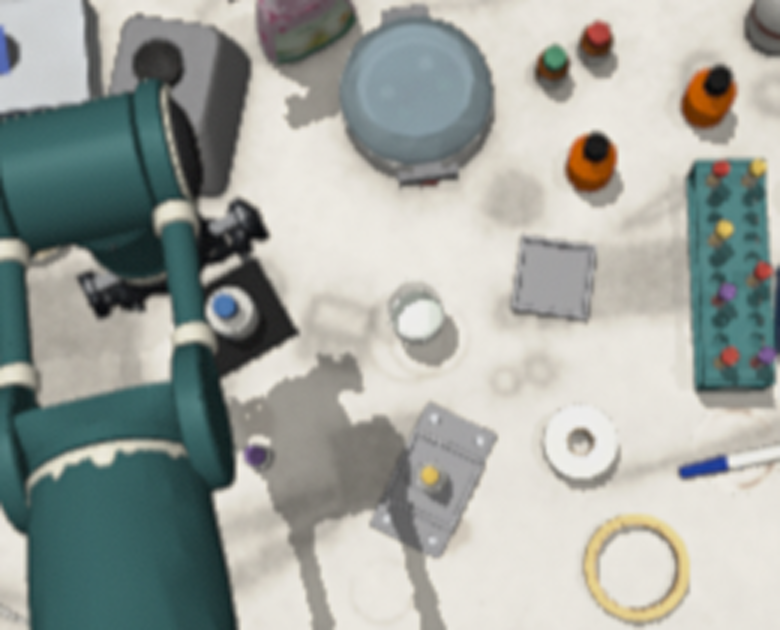

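The empty square stand is centred at (554,279) in the crop. Tall's cap top is at 0.103 m over the round stand and slim is seated, so next I'll fetch medium.

carry_out(series="0.001 0 -0.05 0;0 0 -0.05 0;0 0 -0.05 0;0 0 -0.03 0;0 0 -0.016 0;0 0 -0.009 0;0 0 0 0;0 0 0 0")

```text
time: 24.82
tool_pos: [0.5903, 0.1578, 0.0359]
tcp_rot: [-3.062, -0.702, -0.004]
wrist_force: [0.7, -0.6, 0.5]
width: 0.997
grip_force: 0.0
```

carry_out(series="0 0 0 0;0 0 0 0;0 0 0 0;0 0 0 0;0 0 0 0;0 0 0 0;0 0 0 0;0 0 0 0", jaw=-1, grip_force=30)

```text
time: 25.82
tool_pos: [0.5897, 0.1575, 0.035]
tcp_rot: [3.062, 0.702, 0.002]
wrist_force: [-1.1, -0.0, 5.3]
width: 0.489
grip_force: 31.0
```

carry_out(series="0 0 0.01 0;0 0 0.03 0;0 0 0.04 0;0 0 0.04 0;0.003 -0.025 0 0;0.005 -0.05 0 0;0.006 -0.05 0 0;0.006 -0.05 0 0;0.006 -0.05 0 0;0.005 -0.05 0 0;0.003 -0.0325 0 0;0 0 0 0;0 0 -0.04 0;0 0 -0.035 0;0 0 -0.02 0;0 0 -0.012 0;0 0 -0.007 0;0 0 -0.004 0;0 0 0 0;0 0 0 0")

```text
time: 28.32
tool_pos: [0.6237, -0.1503, 0.0371]
tcp_rot: [3.061, 0.702, 0.002]
wrist_force: [0.1, 0.9, 0.2]
width: 0.488
grip_force: 30.8
```

carry_out(series="0 0 0 0;0 0 0 0;0 0 0 0;0 0 0 0;0 0 0 0;0 0 0 0;0 0 0.02 0;0 0 0.04 0;0 0 0.05 0;0 0 0.05 0;-0.04 0.02 0.02 0;-0.05 0.02 0 0;0 0 0 0;0 0 0 0;0 0 0 0", jaw=1)

```text
time: 30.2
tool_pos: [0.5345, -0.1106, 0.2173]
tcp_rot: [3.061, 0.702, 0.003]
wrist_force: [0.2, -0.3, 0.3]
width: 1.004
grip_force: 0.0
```

```bash
python3 - <<'E'
from h import *
look("w5",[(.624,-.15,.083),(.434,-.031,.075),(.485,.257,.103)])
im,d,c=cam("side"); cv2.imwrite("pics/s5.png",cv2.resize(im[130:370,190:390],None,fx=2.4,fy=2.4,interpolation=cv2.INTER_CUBIC))
v,u=np.mgrid[0:420,0:560].astype(float); P=world(c,d,u,v)
for n,x,y,h in [("tall",.485,.257,.103),("med",.624,-.15,.083),("slim",.434,-.031,.075),("vial",.455,.131,.046),("roll",.465,-.169,.038),("beaker",.588,-.018,.069)]:
    q=P[(d>0)&(np.hypot(P[...,0]-x,P[...,1]-y)<.045)&(P[...,2]>.02)&(P[...,2]<.12)]; print(n,np.round([q.min(0),q.max(0)],3).tolist())
E
```

```text
[ 0.53449649 -0.11055141  0.21731463]
749 [[0.613, -0.161, 0.078], [0.634, -0.139, 0.086], [0.623, -0.15, 0.083]]
289 [[0.425, -0.039, 0.07], [0.442, -0.023, 0.077], [0.435, -0.032, 0.075]]
0 
tall [[0.46, 0.246, 0.02], [0.508, 0.284, 0.105]]
med [[0.601, -0.165, 0.02], [0.645, -0.126, 0.086]]
slim [[0.42, -0.038, 0.02], [0.447, -0.016, 0.077]]
vial [[0.442, 0.121, 0.02], [0.467, 0.146, 0.048]]
roll [[0.431, -0.204, 0.02], [0.498, -0.134, 0.041]]
beaker [[0.558, -0.049, 0.02], [0.614, 0.012, 0.071]]
```

View pics/s5.png

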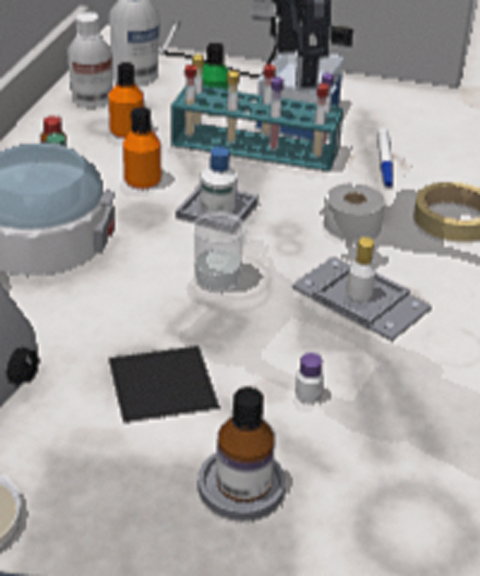

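View pics/w5.png

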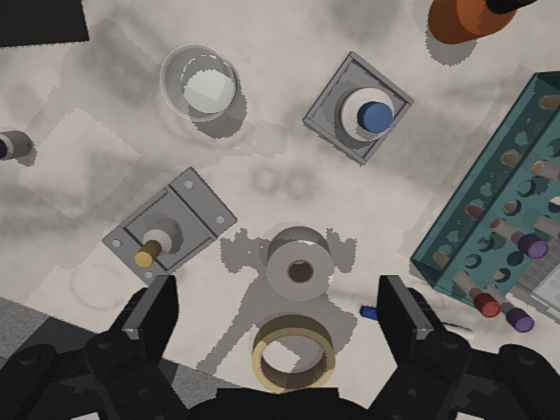

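All three bottles stand upright inside their stands: tall at (245,450), medium at (219,185) and slim at (362,270) in the side crop. The cap heights match resting on the floor, and the bystanders haven't moved.

```bash
python3 -c "
from workcell import bot
print(bot.finish_job())"
```

```text
the job is handed in; nothing more can be done
None
```

The job is handed in: the tall bottle is in the round stand, the medium one in the square stand and the slim one in the flanged stand, all upright with the bystanders unmoved in the last pictures; finished at about 30 s, and no verdict was returned.

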